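# Key the picking trays together

### The arm

A 6-joint arm with a two-finger parallel gripper is mounted at the origin on the work surface. World frame = base frame: x ahead of the robot, y to its left, z up, the work surface at z = 0. Lengths are in mm, angles in degrees, forces in N, time in s.
With the tool pointing down it reaches from about 300 to 850 mm from the base axis. Payload 4.2 kg.
Tool frame: the origin (TCP) lies midway between the tips of the shut fingers; the grasp point (between the pads) lies env.grip_depth behind it (env.grip_depth is the distance from the TCP to the grasp point, in mm); z points along the fingers, y is the direction in which the jaws open and shut (so a half turn about z gives the same grasp; the last joint's range is limited). The gripper opens to 91 mm and grips with 3 to 60 N. Pads are 32 mm wide; open, the fingers measure 118 mm over their backs; the gripper's body (76 mm by 178 mm) begins 60 mm behind the grasp point.
Start: joints at [-1.146, 18.312, 89.639, -0, 72.044, -1.146], TCP at [575.018, 0, 187.676] pointing down, gripper open.
Joint ranges: [-177.97, 177.97], [-48.28, 115.42], [12.27, 149.76], [-77.06, 257.06], [2.81, 150.46], [-146.56, 146.56]. Speed limits (degrees/s): [147.25, 147.25, 180, 180, 180, 180].

### API

Orientations are given as [roll, pitch, yaw] about the fixed x, y, z axes, in that order (R = Rz(yaw) Ry(pitch) Rx(roll)).
In Python, from workcell import env, cams, spotter gives the robot as it stands.
- The arm moves only by the tool apply_moves, never from a script. Its argument "plan" is a list of rows, each an object with "jaw": the closure, from 0 (fully open) to 1 (shut); "delta_pos": the shift along the tool's x, y, z in mm, a list of three; "spin": the turn about the tool's z in rad. In form: [{"jaw": jaw, "delta_pos": [dx, dy, dz], "spin": spin}, ...]. A call has exactly 8 rows; each row is the pose to reach, as a shift and turn from the pose measured when the call began, along the tool's axes at that moment; what a row does not reach only later rows make up. A row lasts 1/8 s, in which the tool goes at most 62.5 mm and 10.7 degrees, less where a joint would pass 70% of its speed; a pose out of reach is approached as far as the arm can. A call with a gripper value outside its range is refused whole. The fingers move at their own pace and stop on an object; "squeeze" is the grip in N (left out, the last holds). Time passes only in rows, so rows that repeat a pose let the fingers close, or fill a call up. It gives the time, the measured TCP pose, the force and the opening at its end, in the units of the state.
- env.state(): the state, without advancing time (a new reading comes with each control period).
- cams.grab_frame(name): name is "scene" or "side" or "wrist"; returns the picture (420x560x3 uint8, red, green, blue); there is no depth.
- cams.calibration(name): a dict with "camera_matrix" (3x3 intrinsics, pixels), "rvec" (rotation vector, rad) and "tvec" (3), from world to camera coordinates, as OpenCV has them. Camera axes: x right, y down, z forward; pixel columns grow to the right and rows downward; lengths in mm; the calibration is good to about 2 mm. A picture is of the moment at which its call begins: read the wrist's pose just before it. calibration takes no time and is no camera call; for the wrist camera it gives the pose at the moment of the call.
- env.job_done(): hands the job in, once; it reports no verdict.
Trained networks look in the newest picture that a camera, given by its name, has taken for a name from the list of things; names that differ only in an ending like _2 or _b are one class to them, and where a whole thing is asked for, a point or a joint stands for the part that bears it (a point fixed in the world has none). Each returns a list of dicts, best first, with "confidence" (0 to 1); they miss things now and then, are a little off and sometimes report something else, mostly with a low value. They report only what shows in the picture. A call takes as long as a camera call.
- spotter.masks_of(camera, target): "region" (420x560 bool, what is visible of it) and "extent" ([left, top, right, bottom] in pixels, round what is visible of it).
The state is a dict: "time_s": time; "qpos": joint angles; "qvel": joint speeds; "effort": joint torques, N m; "ee_pos": TCP position; "ee_rot": TCP orientation; "force": force on the tool from outside, world axes, zero at the start; "torque": the same for the moment, N m; "gripper_width": finger opening in mm.
Only numpy, scipy, OpenCV 4.12 (cv2) and the standard library are available. Lean on these libraries where they do the work, as an engineer would, in place of code of your own. Each camera call takes 0.05 s, during which the arm holds its last target.

### The job

The middle tray of parts was set down in a hurry and its tongues are riding on the rim of the bottom tray. Slide it across, without lifting it, until it drops fully home in the notches; then set the third tray from the bench gently on top, the same way round, so that its tongues drop into the notches too. Leave the bottom tray and everything else on the bench where they stand.

Things in the scene. Friction and masses are not known exactly. Their poses are not given: they have to be found in the camera images.
- bottom_tray: Plywood picking tray on the bench, 190 (x) x 140 (y) x 76 mm tall, full, 3 kg, not fixed. Origin: centre of its underside, z up. All three trays are alike; heights below are above a tray's own origin. A tray fully home on another has its origin 60 mm above the lower one's, same x, y and heading; with its tongues riding on the rim, 70 mm above.
- bottom_tray_two (a point): Middle of the rim of the two-notch end wall (the -x end). In every tray the end walls are 12 mm thick, outer faces at x = -95 and +95, 140 mm wide, from 16 mm up to the rim at 76. Under this wall hang two tongues, 24 mm wide, at y = -36 and +36; two notches in its rim lie right above them. Notches are 12 mm deep and 4 mm wider than their tongues.
- bottom_tray_one (a point): Middle of the rim of the one-notch end wall (the +x end): one tongue below, 40 mm wide, at y = 0, one notch in the rim above it. So trays fit only the same way round. All tongues are as thick as the wall, reach from 16 down to 6 mm above the tray's origin, 3 mm chamfers on their flanks.
- middle_tray: Same tray, packed with upright wooden parts to about 66 mm (nothing to pinch inside), 0.65 to 1.05 kg. Origin: centre of its underside. It starts on the bottom tray, same heading, tongues riding on the rim, 20 to 38 mm too far to the bottom tray's +y. It slides along y at 3 to 9 N; when tongues meet notches (push at 50 mm/s or less) it drops 10 mm and is stopped.
- middle_tray_two (a point): Middle of the rim of the middle tray's two-notch end wall (x = -89 mm, 76 mm above its origin). Under each tray's floor two runners along y, 120 mm long, outer faces at x = -81 and +81, reach from 16 mm down to 0, lower outer edges tapered 3 mm. They run between the end walls of the tray below (inner faces at x = -83 and +83) and guide it along y, riding or home.
- middle_tray_side (a point): A place to push: middle of the outer face of the middle tray's +y long side wall, at y = 66 mm, 35 mm above its origin. In each tray both long side walls (outer faces at y = -66 and +66) are 9 mm thick and low, from 16 to 54 mm; the end walls stick out 4 mm beyond them.
- top_tray: Same tray, on the bench, nearly empty: a few flat strips by its end walls (59 to 81 mm from the centre in x, up to 36 mm high); 0.3 to 0.6 kg. Origin: centre of its underside. Centre of mass within 5 mm of its vertical centre line. Heading within 0.9 rad of the robot's x axis.
- top_tray_two (a point): Middle of the rim of the top tray's two-tongue, two-notch end wall (x = -89 mm, 76 mm above its origin): it must come over the two-notch end of the trays below.
- top_tray_grip (a point): Middle of the top edge of the top tray's upright centre board, 72 mm above the tray's origin, on its vertical centre line. The board is 12 mm thick (tray x), 114 mm long (tray y), 50 mm tall, with 50 mm free on each side: the place to lift the tray.
- tape_measure: Bystander: black tape measure, 64 x 36 x 60 mm; origin at the centre of its underside.
- screw_jar: Bystander: glass jar with black lid, 60 mm across, 85 mm tall; origin at the centre of its underside.
- tape_roll: Bystander: yellow tape roll lying flat, 104 mm across, 25 mm tall; origin at the centre of its underside.
- glue_bottle: Bystander: white glue bottle, 60 mm across, 150 mm tall; origin at the centre of its underside.
- mallet: Bystander: wooden mallet lying down, about 290 mm long, 60 mm tall; origin on its underside, near its middle.
- try_square: Bystander: try square lying flat, about 230 mm long, 16 mm thick; origin on its underside, near its middle.

How it is judged:
By the outcome, as a careful person would: the job done as asked, in the order asked, and still so for the second after the job is handed in, with the robot touching nothing.
It also fails if it takes over 53 s, if anything falls off the work surface, if the arm or the gripper's body presses on something with over 40 N, if the wrist force passes 120 N, or if a joint passes its speed limit or range.

## Working session

There is one attempt and no reset: what is moved stays moved. The work goes in short steps, Python scripts to look and compute and a tool call to move; the robot and the scene stay as the last step left them, time stands still between calls to the robot, and variables do not carry over. Pictures are saved under pics/ and viewed, and the job is handed in when it is done.

Besides the shell and the picture viewer there is one more tool, called after "Emit:" as a command line: name --argument value ..., lists and objects as JSON in quotes. apply_moves: Moves the arm, as the interface text tells. Its arguments: {"type":"object","properties":{"plan":{"type":"array"},"squeeze":{"type":"number"}},"required":["plan"]}

```bash
ls; mkdir -p pics
python3 - <<'E'
from workcell import env,cams,spotter
import cv2
print(env.state(), env.grip_depth)
for n in ["scene","side","wrist"]:
    im=cams.grab_frame(n); cv2.imwrite(f"pics/a_{n}.png",im[:,:,::-1])
    c=cams.calibration(n); print(n,c)
E
```

```text
pics
{'time_s': 0.0, 'qpos': array([-1.14644327e+00,  1.83528427e+01,  8.97049368e+01,  5.03075075e-04,
        7.20447212e+01, -1.14648537e+00]), 'qvel': array([ 0.09167967, -0.03652433, -0.01328005,  0.04302078,  0.02327907,
        0.0450729 ]), 'effort': array([-5.01459035e-04, -4.12465632e+01, -2.31973493e+01,  7.28826877e-02,
        4.58198413e-02, -1.41870069e-04]), 'ee_pos': array([5.74455523e+02, 9.39114158e-03, 1.86818240e+02]), 'ee_rot': array([-1.79897529e+02, -2.52909465e-03,  8.99998843e+01]), 'force': array([-0.34819297, -0.63134686, -0.83226634]), 'torque': array([0.01593968, 0.0247347 , 0.01797268]), 'gripper_width': 91.21379078395697} 18.8
scene {'camera_matrix': array([[450.0308207 ,   0.        , 280.51495166],
       [  0.        , 450.0308207 , 210.79021845],
       [  0.        ,   0.        ,   1.        ]]), 'rvec': array([ 1.43294031,  2.36511366, -0.69886365]), 'tvec': array([ 248.15096202, -330.59800331, 1510.32328713])}
side {'camera_matrix': array([[392.87980415,   0.        , 276.91657625],
       [  0.        , 392.87980415, 208.38396424],
       [  0.        ,   0.        ,   1.        ]]), 'rvec': array([ 2.13081634, -0.62347911,  0.31031325]), 'tvec': array([-451.46745009,  284.6419471 ,  954.72094206])}
wrist {'camera_matrix': array([[303.73671629,   0.        , 277.50251241],
       [  0.        , 303.73671629, 207.15496716],
       [  0.        ,   0.        ,   1.        ]]), 'rvec': array([-2.88382993e+00, -1.12265592e-03,  2.25937851e-03]), 'tvec': array([-574.33265809,  -29.71441387,  389.76812814])}
```

View pics/a_scene.png

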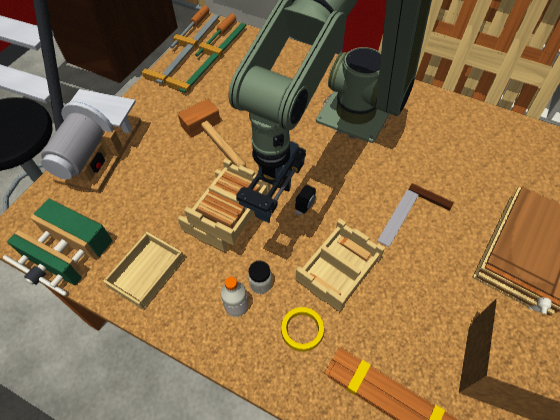

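View pics/a_side.png

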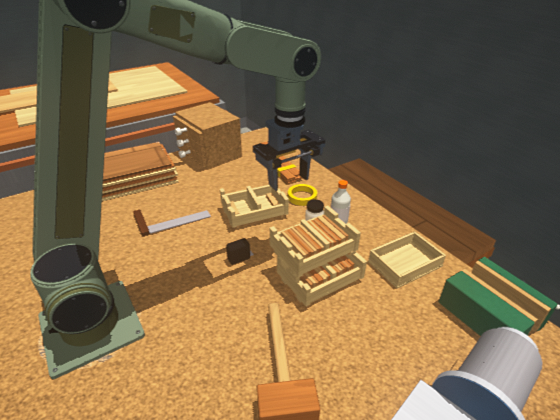

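View pics/a_wrist.png

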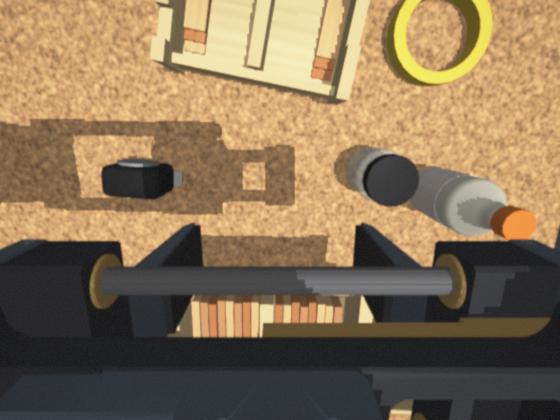

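```bash
cat > h.py <<'E'
from workcell import env,cams,spotter
import cv2, numpy as np
def cal(n):
    c=cams.calibration(n); return np.array(c["camera_matrix"]),np.array(c["rvec"]),np.array(c["tvec"])
def ray(c,uv,z):
    K,r,t=c; R=cv2.Rodrigues(r)[0]; C=-R.T@t
    d=R.T@np.linalg.inv(K)@np.array([uv[0],uv[1],1.]); return C+d*(z-C[2])/d[2]
def proj(c,P):
    K,r,t=c; return cv2.projectPoints(np.array(P,float).reshape(-1,1,3),r,t,K,None)[0].reshape(-1,2)
E
python3 - <<'E'
from h import *
for n in ["scene","side","wrist"]:
    K,r,t=cal(n);R=cv2.Rodrigues(r)[0];print(n,-R.T@t, R[2])
c=cal("scene")
cams.grab_frame("scene")
for nm,z in [("bottom_tray",60),("middle_tray",110),("top_tray",40),("tape_measure",30),("screw_jar",40),("glue_bottle",75),("tape_roll",12),("mallet",20),("try_square",8)]:
    m=spotter.masks_of("scene",nm)
    for q in m[:2]:
        v,u=np.nonzero(q["region"]); print(nm,q["confidence"],q["extent"],ray(c,(u.mean(),v.mean()),z).round())
im=cv2.imread("pics/a_scene.png")
cv2.imwrite("pics/z1.png",cv2.resize(im[150:320,160:400],None,fx=3.3,fy=3.3,interpolation=cv2.INTER_CUBIC))
im=cv2.imread("pics/a_side.png")
cv2.imwrite("pics/z2.png",cv2.resize(im[160:310,200:390],None,fx=4,fy=4,interpolation=cv2.INTER_CUBIC))
E
```

```text
scene [1083.17513056  292.99997994 1092.16895198] [-0.47763938 -0.25456932 -0.84086567]
side [  60.28518432 -752.40137154  791.57681017] [ 0.43121533  0.68204475 -0.59065074]
wrist [574.92245154  70.95096978 383.52350234] [-0.00144181 -0.25491726 -0.96696179]
bottom_tray 0.58 [177.7, 171.5, 224.1, 249.3] [ 654. -173.   60.]
middle_tray 0.6 [183.7, 159.6, 270.7, 243.4] [ 571. -145.  110.]
top_tray 0.93 [297.5, 218.0, 385.5, 312.2] [562. 186.  40.]
top_tray 0.68 [175.9, 166.7, 229.0, 252.2] [ 639. -184.   40.]
tape_measure 0.97 [294.0, 186.3, 315.1, 216.3] [412.  13.  30.]
screw_jar 0.7 [247.8, 259.9, 272.6, 295.8] [686.  20.  40.]
glue_bottle 0.78 [223.5, 278.6, 251.0, 318.2] [775.  -0.  75.]
tape_roll 0.85 [280.5, 309.7, 324.8, 349.7] [749. 170.  12.]
try_square 0.95 [379.6, 182.6, 451.3, 243.8] [294. 291.   8.]
```

View pics/z1.png

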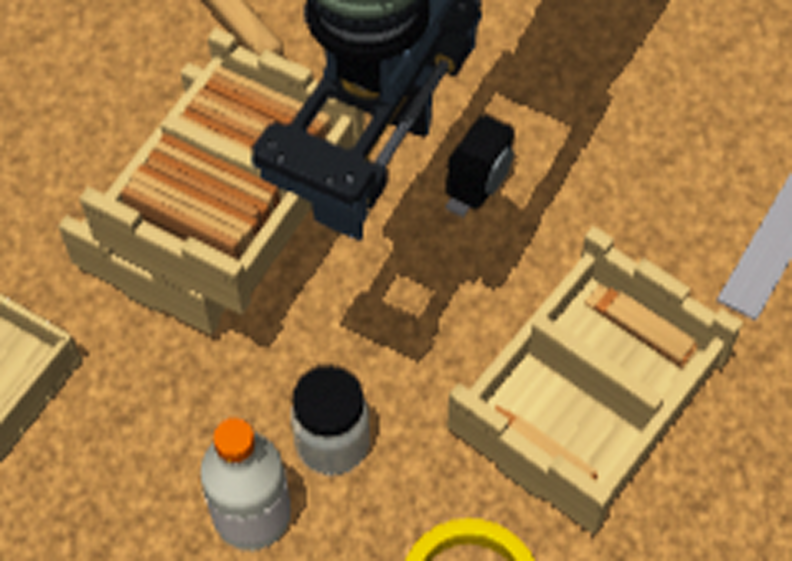

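View pics/z2.png

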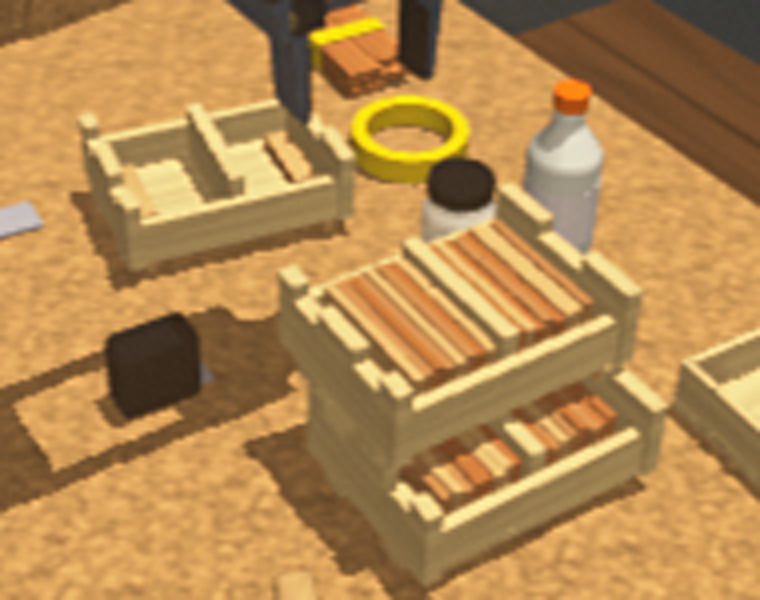

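Emit:
apply_moves --plan '[{"jaw": 0, "delta_pos": [-40, 0, -40], "spin": 0}, {"jaw": 0, "delta_pos": [-80, 0, -80], "spin": 0}, {"jaw": 0, "delta_pos": [-120, 0, -110], "spin": 0}, {"jaw": 0, "delta_pos": [-160, 0, -130], "spin": 0}, {"jaw": 0, "delta_pos": [-200, 0, -130], "spin": 0}, {"jaw": 0, "delta_pos": [-220, 0, -130], "spin": 0}, {"jaw": 0, "delta_pos": [-220, 0, -130], "spin": 0}, {"jaw": 0, "delta_pos": [-220, 0, -130], "spin": 0}]'

```text
time_s: 1.65
ee_pos: [575.0, -218.7, 317.4]
ee_rot: [-180.0, -0.1, 90.1]
force: [0.3, 0.2, 0.8]
gripper_width: 91.0
```

Run:
```python
from h import *
import pickle
c=cal("wrist"); im=cams.grab_frame("wrist"); pickle.dump(c,open("cb.pkl","wb"))
cv2.imwrite("pics/b_wrist.png",cv2.resize(im[:,:,::-1],(800,600),interpolation=cv2.INTER_CUBIC)); cv2.imwrite("pics/b_raw.png",im[:,:,::-1])
im=cams.grab_frame("scene");cv2.imwrite("pics/b_scene.png",im[:,:,::-1])
```

```text
(no output)
```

View pics/b_wrist.png

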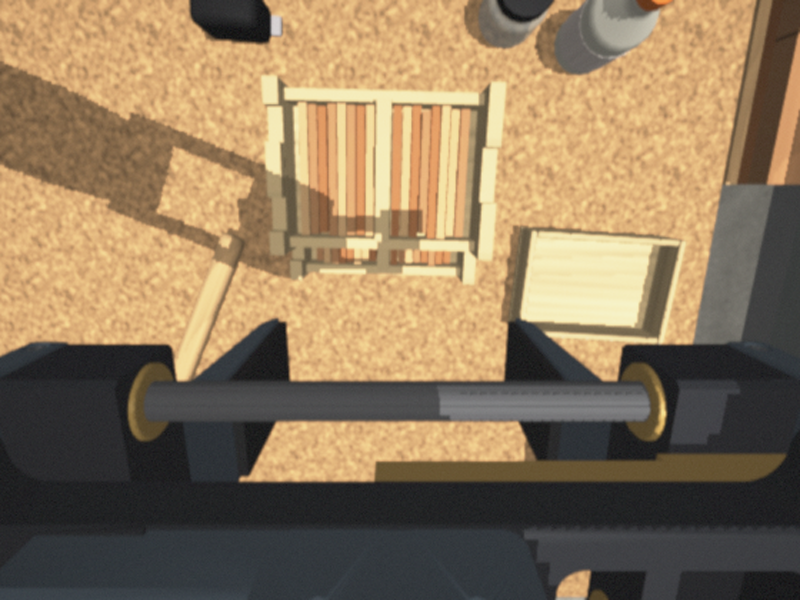

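Emit:
apply_moves --plan '[{"jaw": 0, "delta_pos": [40, 0, 0], "spin": 0}, {"jaw": 0, "delta_pos": [80, 0, 0], "spin": 0}, {"jaw": 0, "delta_pos": [120, 0, 0], "spin": 0}, {"jaw": 0, "delta_pos": [170, 0, 0], "spin": 0}, {"jaw": 0, "delta_pos": [220, 0, 0], "spin": 0}, {"jaw": 0, "delta_pos": [270, 0, 0], "spin": 0}, {"jaw": 0, "delta_pos": [300, 0, 0], "spin": 0}, {"jaw": 0, "delta_pos": [300, 0, 0], "spin": 0}]'

```text
time_s: 2.75
ee_pos: [574.0, 84.3, 317.9]
ee_rot: [-180.0, -0.1, 90.4]
force: [-0.4, -0.4, 0.2]
gripper_width: 91.0
```

Run:
```python
from h import *
import pickle
print(env.state()["ee_pos"],env.state()["ee_rot"])
c=cal("wrist"); im=cams.grab_frame("wrist"); pickle.dump(c,open("cc.pkl","wb"))
cv2.imwrite("pics/c_wrist.png",cv2.resize(im[:,:,::-1],(800,600),interpolation=cv2.INTER_CUBIC)); cv2.imwrite("pics/c_raw.png",im[:,:,::-1])
for n in ("scene","side"):
    im=cams.grab_frame(n);cv2.imwrite(f"pics/c_{n}.png",im[:,:,::-1])
    v=im[130:330,150:410] if n=="scene" else im[200:310,260:380]
    cv2.imwrite(f"pics/c_{n}z.png",cv2.resize(v[:,:,::-1],None,fx=3 if n=="scene" else 5,fy=3 if n=="scene" else 5,interpolation=cv2.INTER_CUBIC))
```

```text
[573.99914025  84.28518804 317.91774688] [-1.79992010e+02 -5.56443284e-02  9.03707016e+01]
```

View pics/c_wrist.png

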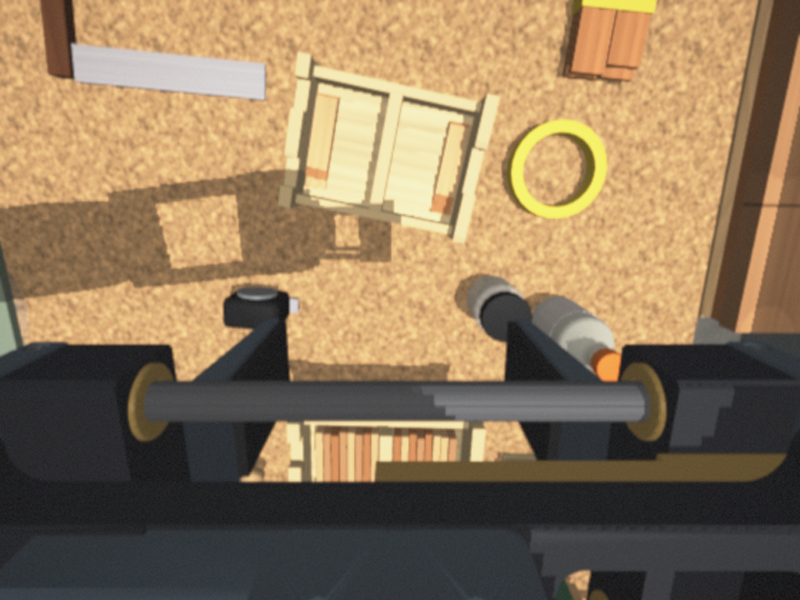

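View pics/c_scenez.png

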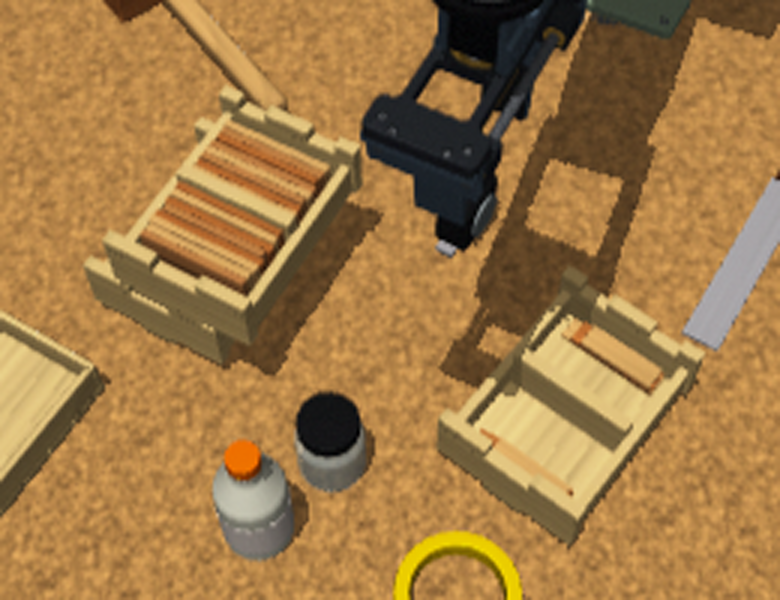

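View pics/c_sidez.png

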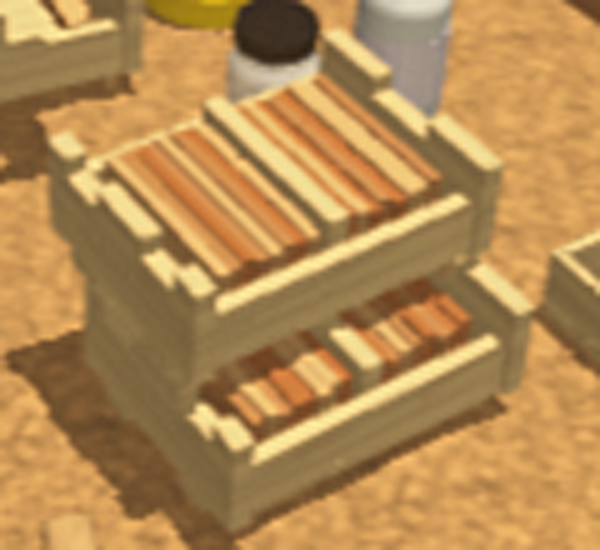

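```bash
cat > fit.py <<'E'
from h import *
import pickle
from scipy.optimize import least_squares
S=cal("scene");D=cal("side")
W=lambda f:pickle.load(open(f,"rb"))
def tr(p,z0,P):
    P=np.array(P,float);c,s=np.cos(p[2]),np.sin(p[2])
    return np.c_[p[0]+c*P[:,0]-s*P[:,1],p[1]+s*P[:,0]+c*P[:,1],z0+P[:,2]]
def fit(obs,z0,p0):
    # obs: list (cal, localP, uv)
    def f(p):
        r=[]
        for c,P,uv in obs: r.append((proj(c,tr(p,z0,P))-np.array(uv)).ravel())
        return np.concatenate(r)
    s=least_squares(f,p0,loss="soft_l1",f_scale=2.,x_scale=[1,1,.01]); return s.x,f(s.x).reshape(-1,2)
def edges():
    L=[]
    for sx in(-1,1):
        for x in(83,95):
            nt=[(-36,14),(36,14)] if sx<0 else [(0,22)]
            pts=[(-70,76)]
            for y,h in nt: pts+=[(y-h,76),(y-h,64),(y+h,64),(y+h,76)]
            pts+=[(70,76)]
            pl=[(sx*x,a,b) for a,b in pts]
            L.append(pl); L.append([(sx*x,-70,76),(sx*x,-70,16),(sx*x,70,16),(sx*x,70,76)])
    for sy in(-1,1):
        for y in (57,66): L.append([(-83,sy*y,54),(83,sy*y,54)])
        L.append([(-83,sy*66,16),(83,sy*66,16)])
    return L
def draw(im,c,p,z0,k,off,col,E=None):
    for pl in (E or edges()):
        q=((proj(c,tr(p,z0,pl))-off+.5)*k-.5)
        cv2.polylines(im,[np.round(q*8).astype(np.int32)],False,col,1,cv2.LINE_AA,3)
E
cat > f1.py <<'E'
from fit import *
cb=W("cb.pkl");cc=W("cc.pkl")
w=lambda L:[(a/1.4286,b/1.4286) for a,b in L]
s=lambda L:[(a/3+150,b/3+130) for a,b in L]
d=lambda L:[(a/5+260,b/5+200) for a,b in L]
A=(-95,70,76);B=(95,70,76);C=(95,-70,76);E_=(-95,-70,76)
mid,r=fit([(cb,[A,E_,B,C],w([(262,77),(270,254),(505,83),(493,260)])),
 (S,[E_,A,C,B],s([(226,90),(360,150),(105,238),(249,306)])),
 (D,[A,E_,C,B],d([(53,133),(193,296),(500,165),(330,32)]))],70,[575,-130,0.])
print("mid",mid,r.round(1).tolist())
bot,r=fit([(cb,[E_,C],w([(291,277),(476,283)])),(S,[C],s([(87,262)])),
 (D,[E_,C,(-95,-70,16)],d([(232,460),(530,315),(232,532)]))],0,[575,-160,0.])
print("bot",bot,r.round(1).tolist())
top,r=fit([(cc,[A,B,C,E_],w([(300,53),(499,97),(465,242),(279,205)])),
 (S,[E_,C,B,A],s([(572,270),(440,420),(577,515),(703,352)]))],0,[575,186,-.2])
print("top",top,r.round(1).tolist())
pickle.dump((mid,bot,top),open("poses.pkl","wb"))
def ov(src,c,off,k,sz,items,out):
    im=cv2.imread(src)[off[1]:off[1]+sz[1],off[0]:off[0]+sz[0]]
    im=cv2.resize(im,None,fx=k,fy=k,interpolation=cv2.INTER_CUBIC)
    for p,z,col in items: draw(im,c,p,z,k,np.array(off),col)
    cv2.imwrite(out,im)
I=[(mid,70,(0,0,255)),(bot,0,(255,0,0)),(top,0,(0,160,0))]
ov("pics/b_raw.png",cb,(160,40),3.6,(210,165),I[:2],"pics/o1.png")
ov("pics/c_raw.png",cc,(180,20),4,(190,150),I[2:],"pics/o2.png")
ov("pics/c_scene.png",S,(150,130),3,(260,200),I,"pics/o3.png")
ov("pics/c_side.png",D,(260,200),5,(120,110),I[:2],"pics/o4.png")
E
python3 f1.py
```

```text
mid [ 5.62945947e+02 -1.40002542e+02 -2.29259900e-02] [[-1.0, -1.5], [-0.3, 0.2], [0.6, -1.2], [-1.2, -0.3], [-1.4, -1.8], [-1.1, -1.9], [-2.2, 0.5], [-3.0, 1.2], [-1.2, 1.0], [0.7, 0.2], [1.0, -0.5], [1.8, -1.1]]
bot [ 5.61579460e+02 -1.76265185e+02 -2.20153939e-02] [[-0.6, 0.9], [-1.5, -0.4], [-2.3, 1.2], [0.3, -2.2], [0.8, -2.1], [-0.6, -0.1]]
top [ 5.63126989e+02  1.83047871e+02 -1.90520640e-01] [[-1.4, -1.5], [0.9, -1.2], [-0.1, 0.3], [-0.5, -0.1], [-2.5, -1.6], [-2.2, -0.5], [-1.1, 1.3], [-0.8, 0.1]]
```

View pics/o1.png

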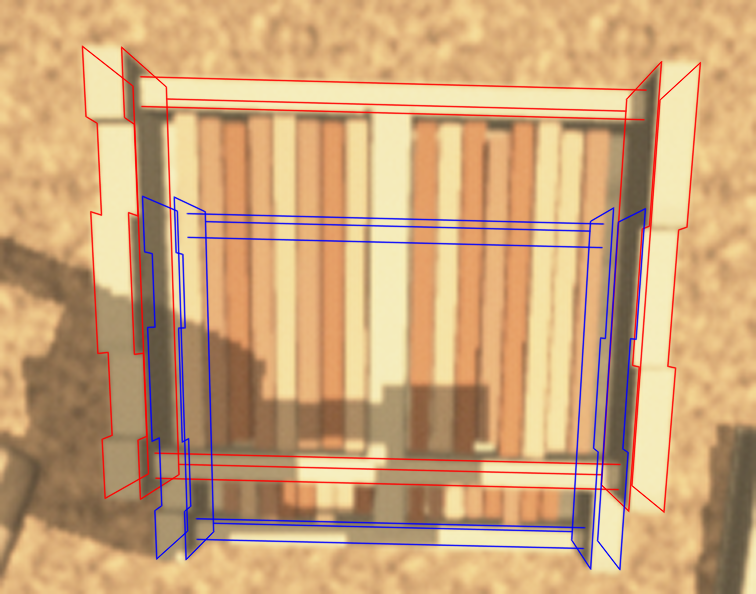

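View pics/o2.png

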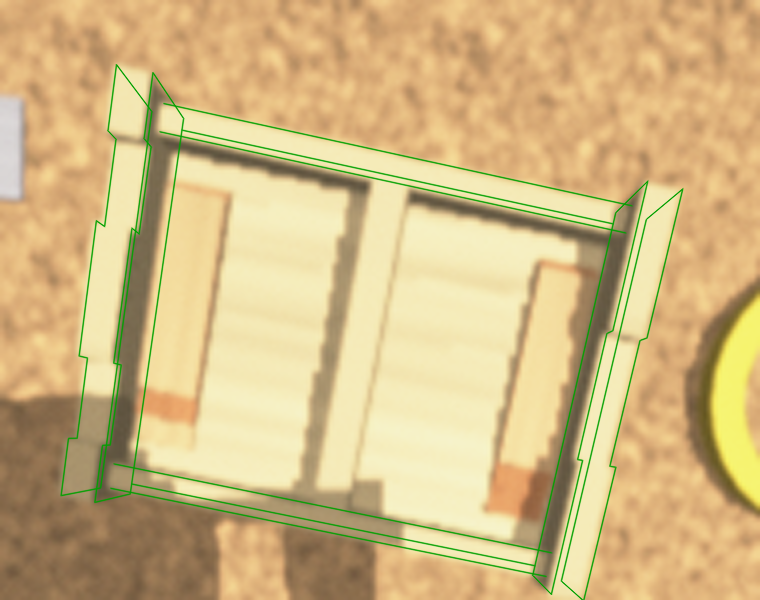

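View pics/o3.png

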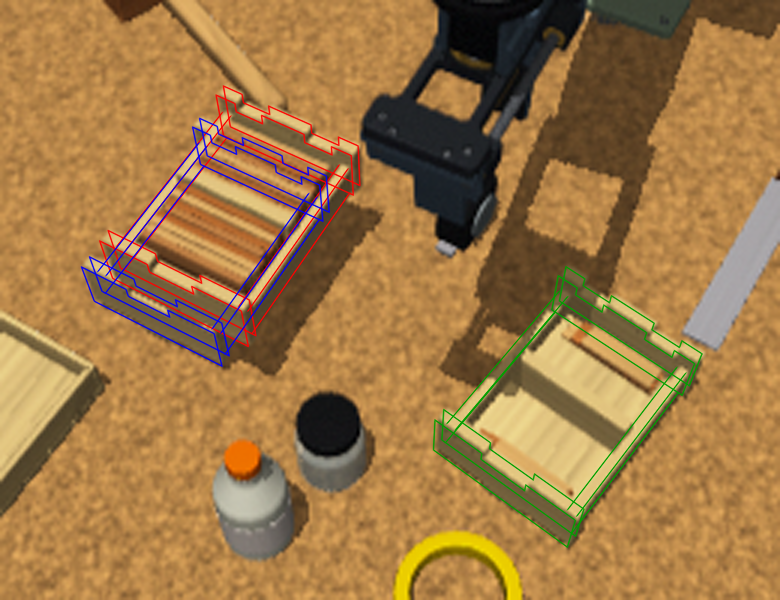

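View pics/o4.png

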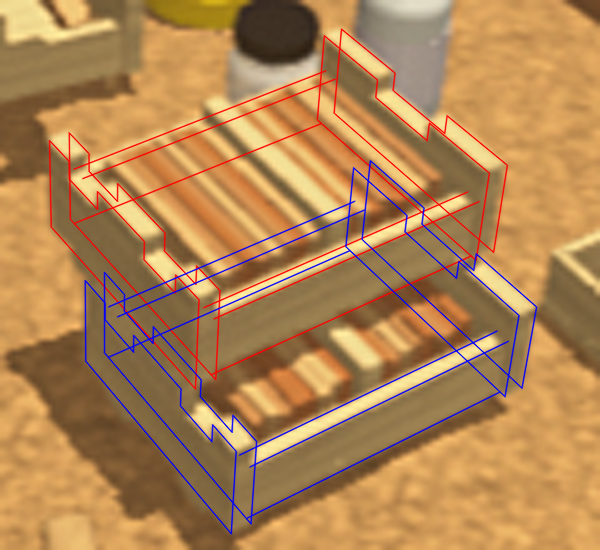

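Emit:
apply_moves --plan '[{"jaw": 0, "delta_pos": [-20, -2, 25], "spin": 0.03}, {"jaw": 0, "delta_pos": [-40, -4, 60], "spin": 0.03}, {"jaw": 0, "delta_pos": [-60, -6, 100], "spin": 0.03}, {"jaw": 0, "delta_pos": [-80, -8, 140], "spin": 0.03}, {"jaw": 0, "delta_pos": [-100, -9, 180], "spin": 0.03}, {"jaw": 0, "delta_pos": [-114, -9, 212], "spin": 0.03}, {"jaw": 0, "delta_pos": [-114, -9, 224], "spin": 0.03}, {"jaw": 0, "delta_pos": [-114, -9, 224], "spin": 0.03}]'

```text
time_s: 3.9
ee_pos: [565.5, -33.1, 93.9]
ee_rot: [-180.0, -0.0, 88.3]
force: [-0.5, -0.3, -0.3]
gripper_width: 90.7
```

Emit:
apply_moves --plan '[{"jaw": 0, "delta_pos": [-6, 0, 0], "spin": 0}, {"jaw": 0, "delta_pos": [-12, 0, 0], "spin": 0}, {"jaw": 0, "delta_pos": [-18, 0, 0], "spin": 0}, {"jaw": 0, "delta_pos": [-22, 0, 0], "spin": 0}, {"jaw": 0, "delta_pos": [-26, 0, 0], "spin": 0}, {"jaw": 0, "delta_pos": [-30, 0, 0], "spin": 0}, {"jaw": 0, "delta_pos": [-34, 0, 0], "spin": 0}, {"jaw": 0, "delta_pos": [-38, 0, 0], "spin": 0}]'

```text
time_s: 4.9
ee_pos: [565.0, -68.8, 94.5]
ee_rot: [180.0, -0.3, 88.3]
force: [-0.3, 7.1, 3.1]
gripper_width: 91.1
```

```bash
cat > look.py <<'E'
import sys
from fit import *
t=sys.argv[1]
im=cams.grab_frame("side");cv2.imwrite(f"pics/{t}_side.png",im[:,:,::-1])
cv2.imwrite(f"pics/{t}_sidez.png",cv2.resize(im[180:310,260:380][:,:,::-1],None,fx=4,fy=4,interpolation=cv2.INTER_CUBIC))
im=cams.grab_frame("scene");cv2.imwrite(f"pics/{t}_scene.png",im[:,:,::-1])
cv2.imwrite(f"pics/{t}_scenez.png",cv2.resize(im[140:260,160:300][:,:,::-1],None,fx=4,fy=4,interpolation=cv2.INTER_CUBIC))
E
python3 look.py d
```

```text
(no output)
```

View pics/d_sidez.png

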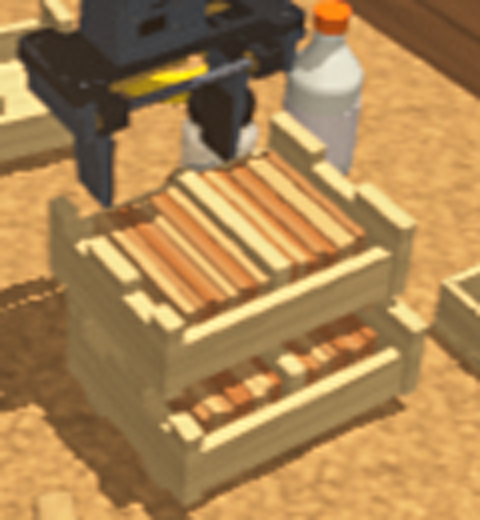

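Emit:
apply_moves --plan '[{"jaw": 0, "delta_pos": [-4, 0, 0], "spin": 0}, {"jaw": 0, "delta_pos": [-8, 0, 0], "spin": 0}, {"jaw": 0, "delta_pos": [-11, 0, 0], "spin": 0}, {"jaw": 0, "delta_pos": [-14, 0, 0], "spin": 0}, {"jaw": 0, "delta_pos": [-16, 0, 0], "spin": 0}, {"jaw": 0, "delta_pos": [-18, 0, 0], "spin": 0}, {"jaw": 0, "delta_pos": [-19, 0, 0], "spin": 0}, {"jaw": 0, "delta_pos": [-20, 0, 0], "spin": 0}]'

```text
time_s: 6.0
ee_pos: [564.9, -86.8, 95.2]
ee_rot: [179.9, -0.5, 88.2]
force: [0.8, 8.3, 4.4]
gripper_width: 91.3
```

```bash
python3 look.py e
```

```text
(no output)
```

View pics/e_sidez.png

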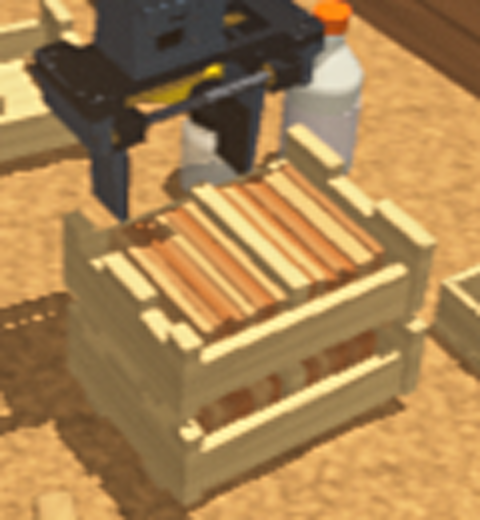

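Emit:
apply_moves --plan '[{"jaw": 0, "delta_pos": [-2, 0, 0], "spin": 0}, {"jaw": 0, "delta_pos": [-3, 0, 0], "spin": 0}, {"jaw": 0, "delta_pos": [-4, 0, 0], "spin": 0}, {"jaw": 0, "delta_pos": [-5, 0, 0], "spin": 0}, {"jaw": 0, "delta_pos": [-6, 0, 0], "spin": 0}, {"jaw": 0, "delta_pos": [-7, 0, 0], "spin": 0}, {"jaw": 0, "delta_pos": [-7, 0, 0], "spin": 0}, {"jaw": 0, "delta_pos": [-7, 0, 0], "spin": 0}]'

```text
time_s: 7.1
ee_pos: [564.6, -94.2, 95.0]
ee_rot: [179.9, -0.5, 88.2]
force: [-1.0, 0.0, -0.3]
gripper_width: 91.6
```

```bash
python3 look.py f
```

```text
(no output)
```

View pics/f_sidez.png

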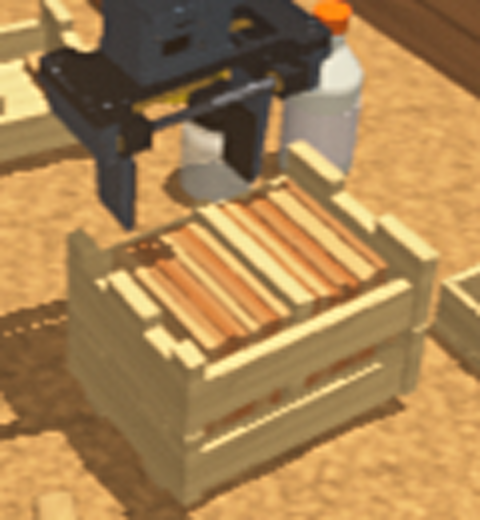

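Emit:
apply_moves --plan '[{"jaw": 0, "delta_pos": [12, 0, 0], "spin": 0}, {"jaw": 0, "delta_pos": [20, 0, -20], "spin": 0}, {"jaw": 0, "delta_pos": [20, 0, -65], "spin": 0}, {"jaw": 0, "delta_pos": [0, 0, -110], "spin": 0}, {"jaw": 0, "delta_pos": [-40, 0, -155], "spin": 0}, {"jaw": 0, "delta_pos": [-85, 0, -200], "spin": 0}, {"jaw": 0, "delta_pos": [-130, 0, -225], "spin": 0}, {"jaw": 0, "delta_pos": [-150, 0, -225], "spin": 0}]'

```text
time_s: 8.2
ee_pos: [560.2, -247.5, 320.8]
ee_rot: [179.7, -0.4, 88.1]
force: [0.1, -0.4, -1.5]
gripper_width: 91.4
```

Run:
```python
from fit import *
s=env.state();print(s["ee_pos"],s["qvel"].round(2))
c=cal("wrist"); im=cams.grab_frame("wrist"); pickle.dump(c,open("cg.pkl","wb")); cv2.imwrite("pics/g_raw.png",im[:,:,::-1])
c2=cal("wrist");print(c[2]-c2[2],cal("wrist")[1]-c[1])
cv2.imwrite("pics/g_z.png",cv2.resize(im[20:200,160:370][:,:,::-1],None,fx=3.6,fy=3.3,interpolation=cv2.INTER_CUBIC))
```

```text
[ 560.20890517 -247.48926729  320.78390786] [-12.46   6.92  -3.76   1.21   2.06 -13.5 ]
[-1.71516183  0.77713278  0.38093532] [0.00013341 0.00076795 0.005641  ]
```

View pics/g_z.png

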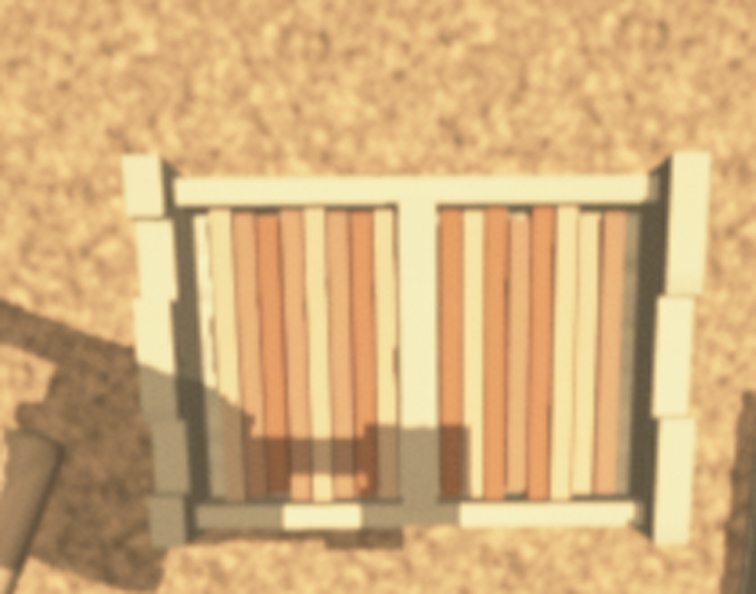

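Run:
```python
from fit import *
cams.grab_frame("scene"); s=env.state();print(s["ee_pos"],s["ee_rot"],s["qvel"].round(2))
c=cal("wrist"); im=cams.grab_frame("wrist"); pickle.dump(c,open("cg.pkl","wb")); cv2.imwrite("pics/g_raw.png",im[:,:,::-1])
print(proj(c,tr([561.6,-176.3,-.022],60,[(-95,70,76),(95,-70,76)])))
cv2.imwrite("pics/g_z2.png",cv2.resize(im[40:190,180:370][:,:,::-1],None,fx=4,fy=4,interpolation=cv2.INTER_CUBIC))
```

```text
[ 559.10472574 -246.51638296  317.33652372] [-179.98549942   -0.52992492   88.08336538] [ 2.16 -0.07  2.27  1.63  0.44  0.94]
[[194.51795442  67.22554383]
 [353.52866924 185.47370658]]
```

View pics/g_z2.png

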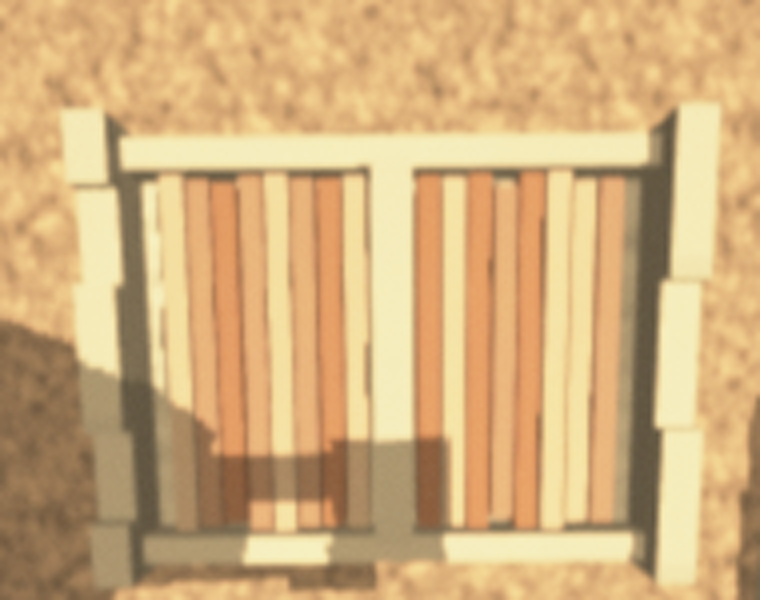

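```bash
cat > f2.py <<'E'
from fit import *
cg=W("cg.pkl")
z=lambda L:[((a+.5)/4-.5+180,(b+.5)/4-.5+40) for a,b in L]
P=[(-95,70,76),(-83,70,76),(83,70,76),(95,70,76),(-95,-70,76),(-83,-70,76),(83,-70,76),(95,-70,76)]
p,r=fit([(cg,P,z([(62,109),(103,109),(680,103),(719,103),(92,586),(131,586),(657,584),(694,586)]))],60,[561,-176,-.02])
print(p,r.round(2).tolist())
im=cv2.resize(cv2.imread("pics/g_raw.png")[40:190,180:370],None,fx=4,fy=4,interpolation=cv2.INTER_CUBIC)
draw(im,cg,p,60,4,np.array([180,40]),(0,0,255));cv2.imwrite("pics/g_o.png",im)
# top tray wrist only refit
cc=W("cc.pkl")
A=(-95,70,76);B=(95,70,76);C=(95,-70,76);E_=(-95,-70,76)
w=lambda L:[((a+.5)/4-.5+180,(b+.5)/4-.5+20) for a,b in L]
t,r=fit([(cc,[A,B,C,E_],w([(118,70),(683,190),(583,600),(65,492)]))],0,[563,183,-.19]);print("top",t,r.round(2).tolist())
E
python3 f2.py
```

```text
[ 5.61581158e+02 -1.76091543e+02 -2.70962437e-02] [[-0.36, -0.3], [-0.19, -0.37], [-0.09, 0.2], [0.6, 0.14], [0.2, 0.41], [-0.06, 0.36], [-0.17, 0.12], [0.09, -0.43]]
top [ 5.63712590e+02  1.82638311e+02 -1.90021914e-01] [[-0.07, -1.09], [0.23, -0.09], [0.47, 0.36], [-0.63, 1.12]]
```

View pics/g_o.png

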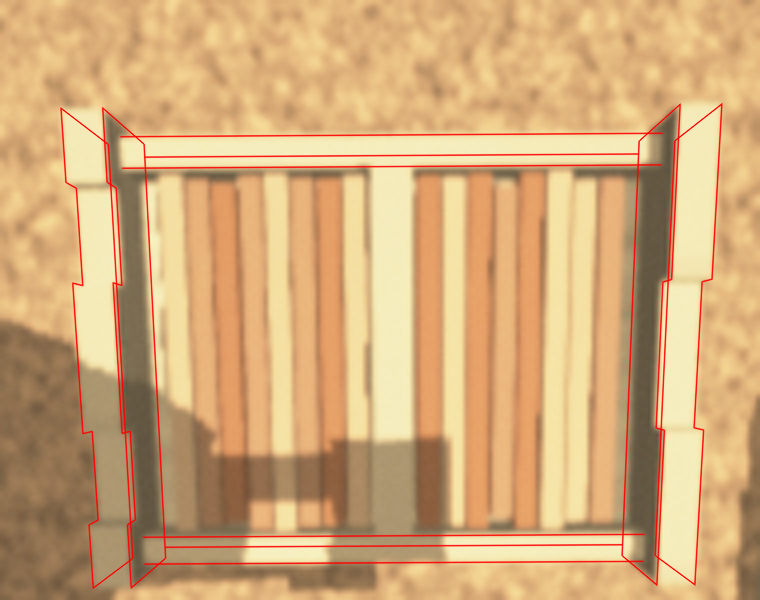

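Emit:
apply_moves --plan '[{"jaw": 0.35, "delta_pos": [55, -1, 0], "spin": 0}, {"jaw": 0.35, "delta_pos": [110, -2, 0], "spin": 0.02}, {"jaw": 0.35, "delta_pos": [165, -4, 0], "spin": 0.05}, {"jaw": 0.35, "delta_pos": [220, -5, 0], "spin": 0.08}, {"jaw": 0.35, "delta_pos": [275, -6, 20], "spin": 0.11}, {"jaw": 0.35, "delta_pos": [330, -8, 50], "spin": 0.14}, {"jaw": 0.35, "delta_pos": [385, -9, 90], "spin": 0.157}, {"jaw": 0.35, "delta_pos": [429, -10, 130], "spin": 0.157}]'

```text
time_s: 9.35
ee_pos: [560.5, 187.0, 191.3]
ee_rot: [-179.7, -0.6, 79.3]
force: [1.0, 0.1, 0.3]
gripper_width: 59.1
```

```bash
cat > go.py <<'E'
import sys
from h import *
from scipy.spatial.transform import Rotation as Ro
tx,ty,tz,yaw=map(float,sys.argv[1:5])
cams.grab_frame("side");s=env.state();R=Ro.from_euler("xyz",s["ee_rot"],degrees=True).as_matrix()
d=R.T@(np.array([tx,ty,tz])-s["ee_pos"])
yw=np.degrees(np.arctan2(R[1,0],R[0,0]))
print(s["time_s"],"pos",s["ee_pos"].round(1),s["ee_rot"].round(2),"F",s["force"].round(1),"w",s["gripper_width"])
print("delta",d.round(1),"spin",np.radians(yw-yaw).round(4))
E
python3 go.py 563.5 182.8 39 79.1
```

```text
9.4 pos [556.7 191.6 184.7] [-179.07   -0.57   79.46] F [-2.6  4.  -3.6] w 59.190658384274464
delta [ -8.8  10.6 145.5] spin 0.0063
```

```bash
python3 go.py 563.5 182.8 39 79.1;python3 go.py 563.5 182.8 39 79.1
```

```text
9.45 pos [557.1 188.3 186.7] [-179.12   -0.39   79.55] F [-0.1 -0.5 -0.7] w 59.10306274367153
delta [ -5.3   9.6 147.5] spin 0.0078
9.5 pos [558.9 186.3 189.3] [-179.38   -0.4    79.47] F [0.5 0.6 0.9] w 59.16088701718425
delta [ -3.6   6.8 150.3] spin 0.0065
```

Emit:
apply_moves --plan '[{"jaw": 0.35, "delta_pos": [-2, 3, 15], "spin": 0.006}, {"jaw": 0.35, "delta_pos": [-3, 5, 35], "spin": 0.006}, {"jaw": 0.35, "delta_pos": [-3, 5, 55], "spin": 0.006}, {"jaw": 0.35, "delta_pos": [-3, 5, 75], "spin": 0.006}, {"jaw": 0.35, "delta_pos": [-3, 5, 86], "spin": 0.006}, {"jaw": 0.35, "delta_pos": [-3, 5, 89], "spin": 0.006}, {"jaw": 0.35, "delta_pos": [-3, 5, 89], "spin": 0.006}, {"jaw": 0.35, "delta_pos": [-3, 5, 89], "spin": 0.006}]'

```text
time_s: 10.5
ee_pos: [562.9, 183.4, 101.1]
ee_rot: [-179.5, -0.4, 79.1]
force: [-0.6, 0.2, -0.3]
gripper_width: 59.5
```

```bash
python3 go.py 563.5 182.8 39 79.1
python3 - <<'E'
from fit import *
c=cal("wrist"); im=cams.grab_frame("wrist")[:,:,::-1].copy()
cv2.imwrite("pics/i_raw.png",im)
im=cv2.resize(im,None,fx=1.4286,fy=1.4286)
draw(im,c,[563.5,182.8,-.19],0,1.4286,np.zeros(2),(0,160,0),edges()+[[(-6,-57,72),(6,-57,72),(6,57,72),(-6,57,72),(-6,-57,72)]])
cv2.imwrite("pics/i.png",im)
E
```

```text
10.55 pos [562.9 183.4 101. ] [-179.45   -0.43   79.13] F [ 0.7  0.1 -0.7] w 59.58489197882295
delta [-0.9  1.3 62. ] spin 0.0006
```

View pics/i.png

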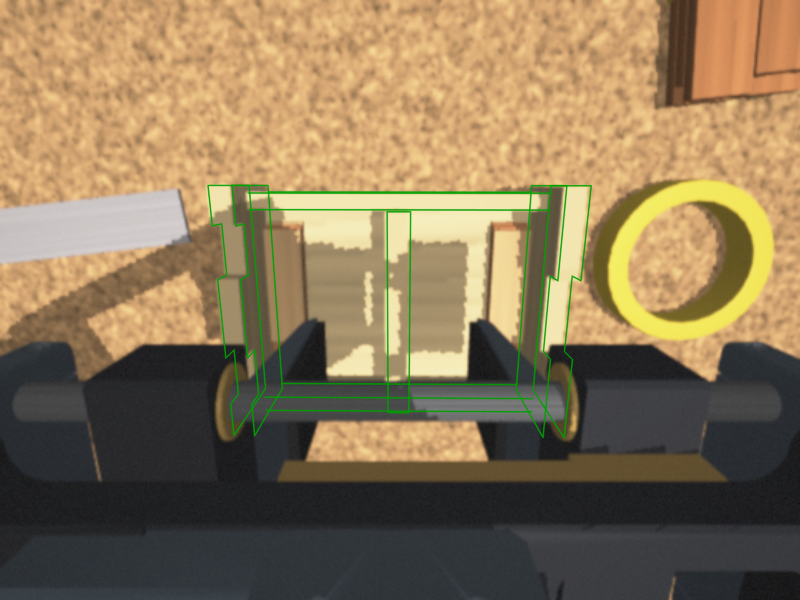

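Emit:
apply_moves --plan '[{"jaw": 0.35, "delta_pos": [0, 1, 12], "spin": 0}, {"jaw": 0.35, "delta_pos": [-0.5, 1, 26], "spin": 0}, {"jaw": 0.35, "delta_pos": [-0.5, 1, 40], "spin": 0}, {"jaw": 0.35, "delta_pos": [-0.5, 1, 52], "spin": 0}, {"jaw": 0.35, "delta_pos": [-0.5, 1, 59], "spin": 0}, {"jaw": 0.35, "delta_pos": [-0.5, 1, 62], "spin": 0}, {"jaw": 0.35, "delta_pos": [-0.5, 1, 62], "spin": 0}, {"jaw": 0.35, "delta_pos": [-0.5, 1, 62], "spin": 0}]'

```text
time_s: 11.6
ee_pos: [563.5, 183.4, 39.4]
ee_rot: [-179.5, -0.5, 79.1]
force: [0.6, -0.3, -0.6]
gripper_width: 59.1
```

Emit:
apply_moves --plan '[{"jaw": 0.6, "delta_pos": [0, 0, 0], "spin": 0}, {"jaw": 0.75, "delta_pos": [0, 0, 0], "spin": 0}, {"jaw": 0.85, "delta_pos": [0, 0, 0], "spin": 0}, {"jaw": 0.95, "delta_pos": [0, 0, 0], "spin": 0}, {"jaw": 1, "delta_pos": [0, 0, 0], "spin": 0}, {"jaw": 1, "delta_pos": [0, 0, 0], "spin": 0}, {"jaw": 1, "delta_pos": [0, 0, 0], "spin": 0}, {"jaw": 1, "delta_pos": [0, 0, 0], "spin": 0}]' --squeeze 40

```text
time_s: 12.6
ee_pos: [562.5, 183.5, 39.3]
ee_rot: [-179.4, -0.4, 79.1]
force: [-4.8, 1.3, 2.5]
gripper_width: 11.8
```

Emit:
apply_moves --plan '[{"jaw": 1, "delta_pos": [0, 0, -5], "spin": 0}, {"jaw": 1, "delta_pos": [0, 0, -15], "spin": 0}, {"jaw": 1, "delta_pos": [0, 0, -35], "spin": 0}, {"jaw": 1, "delta_pos": [0, 0, -65], "spin": 0}, {"jaw": 1, "delta_pos": [0, 0, -100], "spin": 0}, {"jaw": 1, "delta_pos": [0, 0, -135], "spin": 0}, {"jaw": 1, "delta_pos": [0, 0, -165], "spin": 0}, {"jaw": 1, "delta_pos": [0, 0, -180], "spin": 0}]'

```text
time_s: 13.6
ee_pos: [565.3, 181.7, 221.4]
ee_rot: [-179.6, -0.5, 79.1]
force: [-0.1, -0.2, -5.2]
gripper_width: 11.2
```

```bash
for i in 1 2 3 ; do python3 go.py 561.6 -176.1 230 88.6; done; python3 look.py j
python3 - <<'E'
from fit import *
c=cal("wrist"); im=cams.grab_frame("wrist")[:,:,::-1].copy()
s=env.state();print(s["ee_pos"],s["ee_rot"])
pickle.dump((c,s["ee_pos"],s["ee_rot"]),open("cj.pkl","wb"))
cv2.imwrite("pics/j_raw.png",im)
cv2.imwrite("pics/j.png",cv2.resize(im[110:280,130:430],None,fx=2.6667,fy=2.6667,interpolation=cv2.INTER_CUBIC))
E
```

```text
13.65 pos [565.7 181.9 222.6] [-179.66   -0.57   79.11] F [ 0.8  0.2 -3.7] w 11.788134364821966
delta [-352.3   63.6  -11.3] spin -0.1656
13.7 pos [565.3 181.8 220.8] [-179.58   -0.52   79.11] F [ 0.8 -0.6 -5.4] w 11.442574525406522
delta [-352.1   63.9  -12.8] spin -0.1656
13.75 pos [564.3 181.6 219.2] [-179.41   -0.44   79.11] F [-0.3  0.1 -6.6] w 11.529918991425593
delta [-351.7   64.8  -14.1] spin -0.1656
[563.35247889 181.45597918 217.52302778] [-179.21251601   -0.34620936   79.11866897]
```

View pics/j.png

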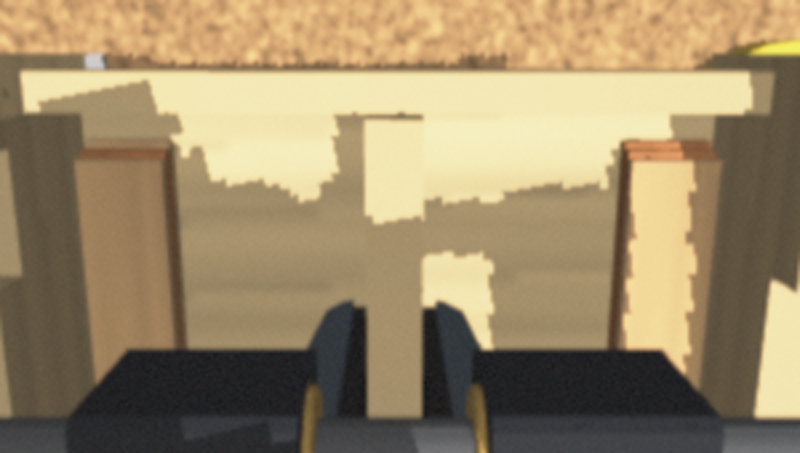

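View pics/j_side.png

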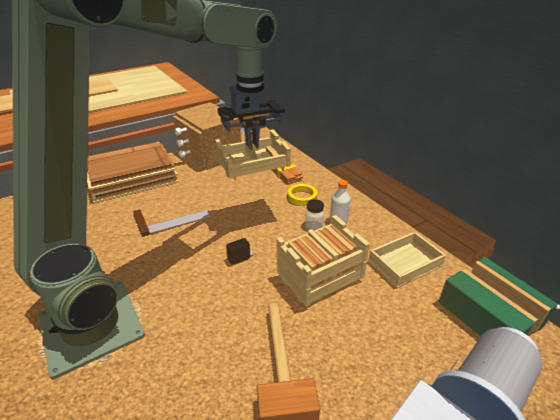

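Run:
```python
from fit import *
from scipy.spatial.transform import Rotation as Ro
c,pos,rot=W("cj.pkl")
im=cv2.imread("pics/j_raw.png")
h=np.radians(79.12-90)
p=[pos[0],pos[1],h]
im=cv2.resize(im[100:300],None,fx=1.4286*1,fy=1.4286*1,interpolation=cv2.INTER_CUBIC)
Eg=edges()+[[(-6,-57,72),(6,-57,72),(6,57,72),(-6,57,72),(-6,-57,72)]]
draw(im,c,p,pos[2]-39.3,1.4286,np.array([0,100]),(0,160,0),Eg)
cv2.imwrite("pics/j2.png",im)
```

```text
(no output)
```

View pics/j2.png

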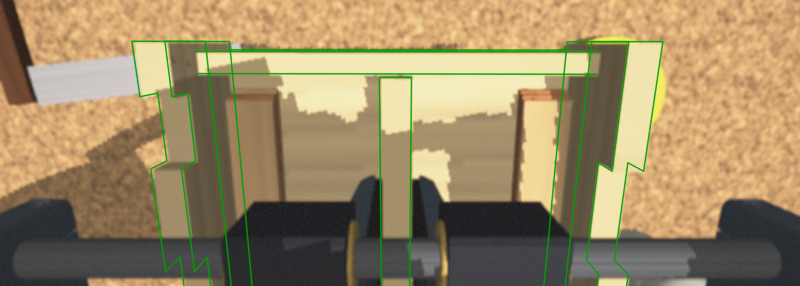

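Emit:
apply_moves --plan '[{"jaw": 1, "delta_pos": [-12, 2, -5], "spin": -0.01}, {"jaw": 1, "delta_pos": [-36, 7, -10], "spin": -0.03}, {"jaw": 1, "delta_pos": [-72, 13, -15], "spin": -0.05}, {"jaw": 1, "delta_pos": [-112, 21, -15], "spin": -0.07}, {"jaw": 1, "delta_pos": [-150, 28, -15], "spin": -0.09}, {"jaw": 1, "delta_pos": [-180, 33, -15], "spin": -0.11}, {"jaw": 1, "delta_pos": [-200, 37, -15], "spin": -0.13}, {"jaw": 1, "delta_pos": [-210, 38.5, -15], "spin": -0.15}]'

```text
time_s: 14.9
ee_pos: [561.1, -34.3, 230.3]
ee_rot: [-179.2, -0.4, 87.7]
force: [0.2, -0.8, -4.1]
gripper_width: 11.2
```

```bash
for i in 1 2 3; do python3 go.py 561.6 -176.1 220 88.55; done
```

```text
14.95 pos [561.1 -35.3 230.3] [-179.21   -0.33   87.67] F [ 0.3 -1.4 -5.4] w 11.761671308683752
delta [-140.7    6.4    9.4] spin -0.0153
15.0 pos [561.2 -34.  230.4] [-179.21   -0.41   87.6 ] F [-0.3  0.4 -5.2] w 11.249878888278419
delta [-142.     6.5    9.3] spin -0.0165
15.05 pos [561.3 -33.  230.4] [-179.22   -0.46   87.62] F [ 0.2  0.8 -4.9] w 11.359995063692576
delta [-143.     6.4    9.2] spin -0.0162
```

Emit:
apply_moves --plan '[{"jaw": 1, "delta_pos": [-12, 0.5, 0], "spin": -0.004}, {"jaw": 1, "delta_pos": [-38, 1.5, 2], "spin": -0.008}, {"jaw": 1, "delta_pos": [-70, 3, 4], "spin": -0.012}, {"jaw": 1, "delta_pos": [-100, 4.5, 6], "spin": -0.016}, {"jaw": 1, "delta_pos": [-124, 5.5, 8], "spin": -0.016}, {"jaw": 1, "delta_pos": [-138, 6.2, 9], "spin": -0.016}, {"jaw": 1, "delta_pos": [-143, 6.4, 9], "spin": -0.016}, {"jaw": 1, "delta_pos": [-143, 6.4, 9], "spin": -0.016}]'

```text
time_s: 16.05
ee_pos: [561.7, -175.8, 220.2]
ee_rot: [-179.2, -0.5, 88.5]
force: [-0.4, 0.7, -5.4]
gripper_width: 11.3
```

```bash
for i in 1 2 3; do python3 go.py 561.6 -176.1 180 88.55; done; python3 look.py k
python3 - <<'E'
from fit import *
s=env.state();pos=s["ee_pos"];print(pos,s["ee_rot"])
for n,c,off,sz,k in (("side",D,(260,150),(120,160),3.7),("scene",S,(150,110),(160,150),4)):
    im=cv2.imread(f"pics/k_{n}.png")[off[1]:off[1]+sz[1],off[0]:off[0]+sz[0]]
    im=cv2.resize(im,None,fx=k,fy=k,interpolation=cv2.INTER_CUBIC)
    draw(im,c,[pos[0],pos[1],np.radians(s["ee_rot"][2]-90)],pos[2]-39.3,k,np.array(off),(0,160,0))
    draw(im,c,[561.6,-176.1,-.0253],60,k,np.array(off),(0,0,255))
    cv2.imwrite(f"pics/k_{n}o.png",im)
E
```

```text
16.1 pos [ 561.7 -175.4  220.3] [-179.23   -0.51   88.57] F [-0.2  0.3 -4.6] w 11.43223010798999
delta [-1.   0.5 40.3] spin 0.0003
16.15 pos [ 561.7 -175.3  220.3] [-179.24   -0.5    88.58] F [-0.1 -0.3 -4.8] w 11.620102421890383
delta [-1.2  0.5 40.3] spin 0.0006
16.2 pos [ 561.7 -175.3  220.3] [-179.24   -0.49   88.59] F [ 0.1  0.8 -5.4] w 11.240176838562375
delta [-1.2  0.4 40.3] spin 0.0007
[ 561.70149778 -175.39741012  220.33099359] [-179.23917799   -0.48388854   88.58828466]
```

View pics/k_sideo.png

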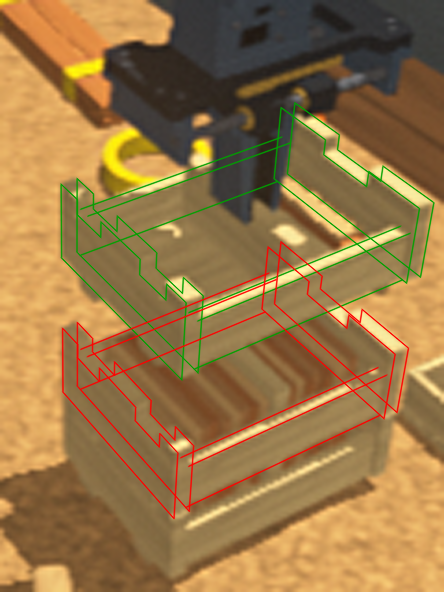

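View pics/k_sceneo.png

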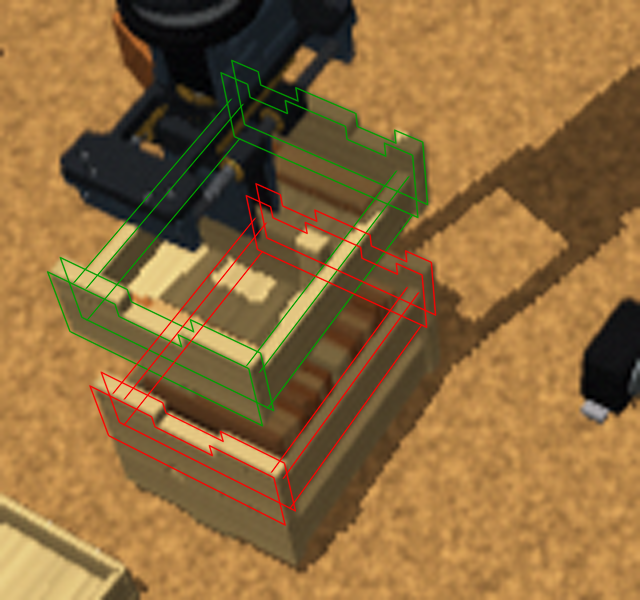

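Emit:
apply_moves --plan '[{"jaw": 1, "delta_pos": [-0.3, 0, 6], "spin": 0}, {"jaw": 1, "delta_pos": [-0.6, 0.2, 14], "spin": 0}, {"jaw": 1, "delta_pos": [-1, 0.4, 22], "spin": 0}, {"jaw": 1, "delta_pos": [-1, 0.4, 30], "spin": 0}, {"jaw": 1, "delta_pos": [-1, 0.4, 36], "spin": 0}, {"jaw": 1, "delta_pos": [-1, 0.4, 40], "spin": 0}, {"jaw": 1, "delta_pos": [-1, 0.4, 41], "spin": 0}, {"jaw": 1, "delta_pos": [-1, 0.4, 41], "spin": 0}]'

```text
time_s: 17.3
ee_pos: [561.7, -176.1, 179.5]
ee_rot: [-179.3, -0.5, 88.6]
force: [-0.7, 0.0, -5.9]
gripper_width: 11.5
```

```bash
for i in 1 2; do python3 go.py 561.6 -176.1 159.3 88.55; done;python3 look.py l
```

```text
17.35 pos [ 561.7 -176.2  179.6] [-179.27   -0.47   88.59] F [-0.6  0.3 -5.1] w 11.312811343912484
delta [-0.1  0.2 20.3] spin 0.0006
17.4 pos [ 561.7 -176.1  179.7] [-179.28   -0.47   88.59] F [ 0.2 -0.5 -5.7] w 11.343198418363654
delta [-0.1  0.1 20.4] spin 0.0006
```

View pics/l_sidez.png

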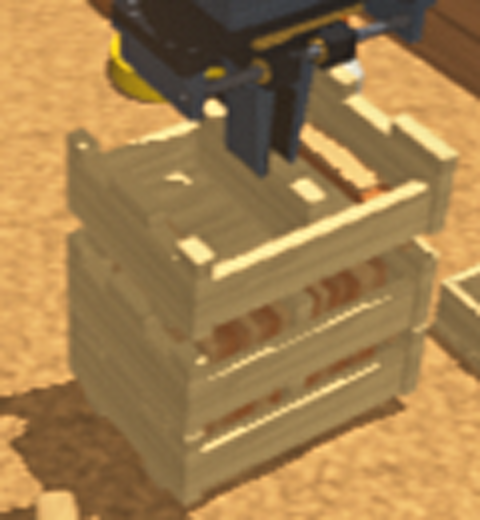

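View pics/l_scenez.png

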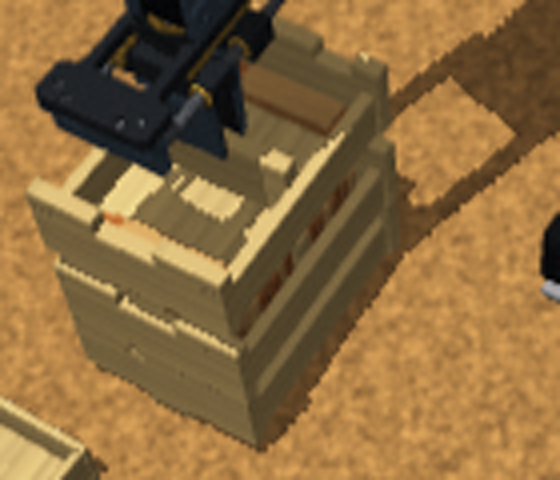

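Emit:
apply_moves --plan '[{"jaw": 1, "delta_pos": [0, 0.1, 2], "spin": 0}, {"jaw": 1, "delta_pos": [0, 0.1, 4], "spin": 0}, {"jaw": 1, "delta_pos": [0, 0.1, 6], "spin": 0}, {"jaw": 1, "delta_pos": [0, 0.1, 8], "spin": 0}, {"jaw": 1, "delta_pos": [0, 0.1, 9.5], "spin": 0}, {"jaw": 1, "delta_pos": [0, 0.1, 11], "spin": 0}, {"jaw": 1, "delta_pos": [0, 0.1, 12.5], "spin": 0}, {"jaw": 1, "delta_pos": [0, 0.1, 13], "spin": 0}]'

```text
time_s: 18.5
ee_pos: [561.6, -176.0, 166.5]
ee_rot: [-179.3, -0.5, 88.6]
force: [0.1, -0.1, -4.7]
gripper_width: 11.6
```

```bash
for i in 1 2; do python3 go.py 561.6 -176.1 159.3 88.55; done
```

```text
18.55 pos [ 561.6 -176.   166.5] [-179.26   -0.47   88.59] F [ 0.1  0.9 -4.6] w 11.719326323233126
delta [-0.1  0.1  7.2] spin 0.0007
18.6 pos [ 561.6 -176.   166.6] [-179.27   -0.47   88.59] F [ 0.3  0.5 -4.8] w 11.791295755400641
delta [-0.1  0.1  7.3] spin 0.0007
```

No contact yet at 166.5, below the riding height, so the tongues are entering the notches.

Emit:
apply_moves --plan '[{"jaw": 1, "delta_pos": [0, 0, 1], "spin": 0}, {"jaw": 1, "delta_pos": [0, 0, 2], "spin": 0}, {"jaw": 1, "delta_pos": [0, 0, 3], "spin": 0}, {"jaw": 1, "delta_pos": [0, 0, 4], "spin": 0}, {"jaw": 1, "delta_pos": [0, 0, 5], "spin": 0}, {"jaw": 1, "delta_pos": [0, 0, 6], "spin": 0}, {"jaw": 1, "delta_pos": [0, 0, 7], "spin": 0}, {"jaw": 1, "delta_pos": [0, 0, 7], "spin": 0}]'

```text
time_s: 19.6
ee_pos: [561.4, -176.0, 159.5]
ee_rot: [-179.3, -0.5, 88.6]
force: [0.2, 0.3, -4.0]
gripper_width: 11.8
```

```bash
for i in 1 2; do python3 go.py 561.6 -176.1 159.3 88.55; done; python3 look.py m
```

```text
19.65 pos [ 561.5 -176.   159.5] [-179.26   -0.47   88.59] F [ 0.1 -0.  -4.3] w 11.368316627195885
delta [-0.1  0.1  0.2] spin 0.0007
19.7 pos [ 561.5 -176.   159.6] [-179.27   -0.47   88.59] F [-0.5 -0.3 -5.4] w 11.287189269397578
delta [-0.1  0.1  0.3] spin 0.0006
```

View pics/m_sidez.png

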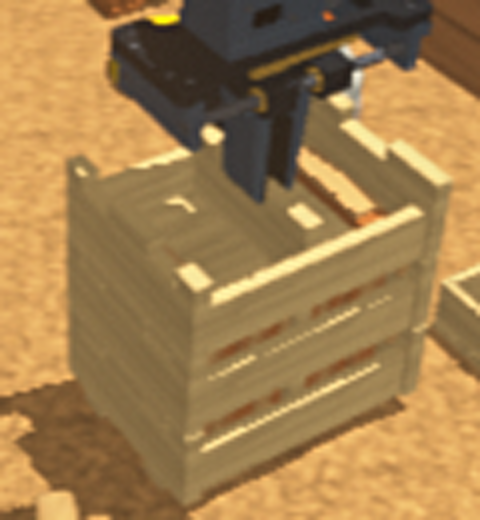

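Still carrying the weight (about −5 N), so I lower the last millimetre until it seats.

Emit:
apply_moves --plan '[{"jaw": 1, "delta_pos": [0, 0, 0.3], "spin": 0}, {"jaw": 1, "delta_pos": [0, 0, 0.6], "spin": 0}, {"jaw": 1, "delta_pos": [0, 0, 0.9], "spin": 0}, {"jaw": 1, "delta_pos": [0, 0, 1.2], "spin": 0}, {"jaw": 1, "delta_pos": [0, 0, 1.4], "spin": 0}, {"jaw": 1, "delta_pos": [0, 0, 1.6], "spin": 0}, {"jaw": 1, "delta_pos": [0, 0, 1.6], "spin": 0}, {"jaw": 1, "delta_pos": [0, 0, 1.6], "spin": 0}]'

```text
time_s: 20.8
ee_pos: [561.6, -176.0, 159.2]
ee_rot: [-179.3, -0.4, 88.6]
force: [-3.4, 1.0, 7.4]
gripper_width: 11.5
```

```bash
for i in 1 2 3; do python3 go.py 561.6 -176.1 158 88.55; done
```

```text
20.85 pos [ 561.6 -176.   159.3] [-179.34   -0.45   88.59] F [-2.6  1.3  6.3] w 11.598203093252701
delta [-0.1 -0.   1.3] spin 0.0007
20.9 pos [ 561.7 -176.   159.3] [-179.34   -0.45   88.59] F [-1.7  1.5  6.3] w 11.522782742644026
delta [-0.1 -0.1  1.3] spin 0.0007
20.95 pos [ 561.6 -176.   159.3] [-179.34   -0.45   88.59] F [-3.1  0.9  6.4] w 11.86356967342394
delta [-0.1 -0.   1.3] spin 0.0008
```

Emit:
apply_moves --plan '[{"jaw": 0.84, "delta_pos": [0, 0, 0], "spin": 0}, {"jaw": 0.8, "delta_pos": [0, 0, 0], "spin": 0}, {"jaw": 0.7, "delta_pos": [0, 0, 0], "spin": 0}, {"jaw": 0.6, "delta_pos": [0, 0, 0], "spin": 0}, {"jaw": 0.5, "delta_pos": [0, 0, 0], "spin": 0}, {"jaw": 0.45, "delta_pos": [0, 0, 0], "spin": 0}, {"jaw": 0.45, "delta_pos": [0, 0, 0], "spin": 0}, {"jaw": 0.45, "delta_pos": [0, 0, 0], "spin": 0}]'

```text
time_s: 21.95
ee_pos: [561.6, -176.0, 159.3]
ee_rot: [-179.3, -0.4, 88.6]
force: [0.0, 0.0, 0.1]
gripper_width: 50.0
```

Emit:
apply_moves --plan '[{"jaw": 0.45, "delta_pos": [0, 0, -5], "spin": 0}, {"jaw": 0.45, "delta_pos": [0, 0, -20], "spin": 0}, {"jaw": 0.45, "delta_pos": [0, 0, -45], "spin": 0}, {"jaw": 0.45, "delta_pos": [0, 0, -75], "spin": 0}, {"jaw": 0.45, "delta_pos": [0, 0, -105], "spin": 0}, {"jaw": 0.45, "delta_pos": [0, 0, -130], "spin": 0}, {"jaw": 0.45, "delta_pos": [0, 0, -150], "spin": 0}, {"jaw": 0.45, "delta_pos": [0, 0, -160], "spin": 0}]'

```text
time_s: 22.95
ee_pos: [563.9, -177.4, 321.6]
ee_rot: [-179.5, -0.4, 88.6]
force: [0.4, 0.1, 0.3]
gripper_width: 50.1
```

Emit:
apply_moves --plan '[{"jaw": 0.45, "delta_pos": [25, 0, 0], "spin": 0}, {"jaw": 0.45, "delta_pos": [60, 0, 0], "spin": 0}, {"jaw": 0.45, "delta_pos": [100, 0, 0], "spin": 0}, {"jaw": 0.45, "delta_pos": [140, 0, 0], "spin": 0}, {"jaw": 0.45, "delta_pos": [180, 0, 0], "spin": 0}, {"jaw": 0.45, "delta_pos": [210, 0, 0], "spin": 0}, {"jaw": 0.45, "delta_pos": [230, 0, 0], "spin": 0}, {"jaw": 0.45, "delta_pos": [230, 0, 0], "spin": 0}]'

```text
time_s: 23.95
ee_pos: [569.5, 53.2, 323.1]
ee_rot: [-179.5, -0.4, 88.7]
force: [0.4, 0.7, 0.2]
gripper_width: 50.0
```

```bash
python3 look.py n
python3 - <<'E'
from fit import *
s=env.state();print(s["time_s"],s["ee_pos"],s["force"])
for n,c,off,sz,k in (("side",D,(260,150),(120,160),3.7),("scene",S,(150,110),(160,150),4)):
    im=cv2.imread(f"pics/n_{n}.png")[off[1]:off[1]+sz[1],off[0]:off[0]+sz[0]]
    im=cv2.resize(im,None,fx=k,fy=k,interpolation=cv2.INTER_CUBIC)
    raw=im.copy()
    for z,col in ((0,(255,0,0)),(60,(0,0,255)),(120,(0,160,0))): draw(im,c,[561.6,-176.1,-.0253],z,k,np.array(off),col)
    cv2.imwrite(f"pics/n_{n}o.png",np.hstack([raw,im]) if n=="side" else cv2.resize(np.hstack([raw,im]),None,fx=.62,fy=.62))
E
```

```text
24.05 [569.55687081  51.70828873 323.15488933] [-0.247328   -1.01854603  0.50744809]
```

View pics/n_sideo.png

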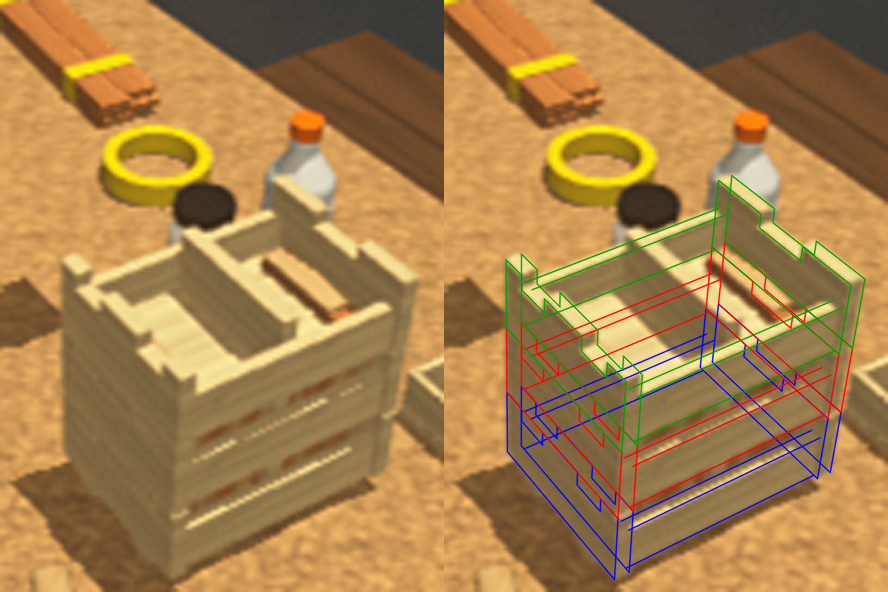

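View pics/n_sceneo.png

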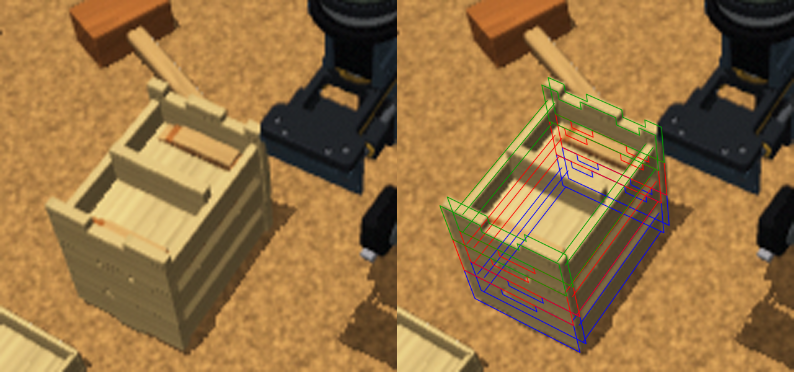

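View pics/n_scene.png

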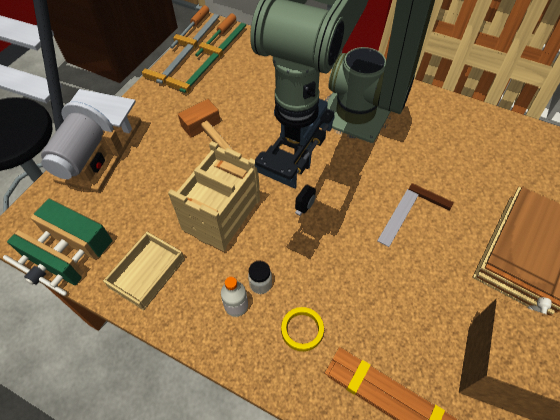

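The three trays stand flush (side picture, walls closed up at about (65–415, 180–575)). The bystanders are at the same pixels as at the start, and the arm is clear.

```bash
python3 -c "
from workcell import env
print(env.job_done())"
```

```text
the job is handed in; nothing more can be done
None
```

The job is done and handed in at about 24 s. Both upper trays are home in the notches, the right way round.

- **Middle tray:** I pushed its +y side with the open fingers, at 50 mm/s or less and at about 7–8 N, until it dropped. The push force then fell to zero. A wrist-camera fit put it at the 60 mm home height, in line with the bottom tray.
- **Top tray:** I gripped it by the centre board and lowered it slowly. There was no contact at the height where tongues would ride on the rim. It seated at TCP z = 159.3 mm, the predicted home height, with a net upward force of about 6 N. I then let go and backed off.
- **Last checks:** The side and scene pictures show the three trays flush and square. The bystanders are where they were at the start, going by the pictures. The bottom tray's position estimate agreed to within 1 mm before and after the push.

Nothing failed. The only disagreement is that the model outlines sit 1–3 pixels off in the side and scene pictures, the same for all three trays. I put that down to the roughly 2 mm camera calibration error.

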